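# Load the hub, then bring the power screwdriver to the ready

## Robot

A 6-joint arm with a two-finger parallel gripper is mounted at the origin on the work surface. World frame = base frame: x ahead of the robot, y to its left, z up, the work surface at z = 0. Lengths are in m, angles in rad, forces in N, time in s.
With the tool pointing down it reaches from about 0.25 to 0.775 m from the base axis. Payload 4 kg.
Tool frame: the origin (TCP) lies at the very end of the fingers, on their centre line; the grasp point (between the pads) lies 19 mm behind it (robot.hold_point_z is the distance from the TCP to the grasp point, in m); z points along the fingers, y is the line along which they close (so a half turn about z gives the same grasp; the last joint's range is limited). The gripper opens to 94 mm and grips with 3 to 60 N. Pads are 16 mm wide; open, the fingers measure 119 mm over their backs; the gripper's body (75 mm by 177 mm) begins 78 mm behind the grasp point.
Start: joints at [1.209, 0.087, 1.371, -0, 1.684, -0.103], TCP at [0.141, 0.532, 0.206] pointing down, gripper open.
Joint ranges: [-3.1, 3.1], [-0.76, 2.03], [0.27, 2.55], [-1.08, 4.22], [0.17, 2.65], [-2.57, 2.57]. Speed limits (rad/s): [2.79, 2.79, 3.14, 3.14, 3.14, 3.14].

## Interface

Orientations are given as [roll, pitch, yaw] about the fixed x, y, z axes, in that order (R = Rz(yaw) Ry(pitch) Rx(roll)).
In Python, from bench import robot gives the robot as it stands.
- The arm moves only by the tool carry_out, never from a script. Its argument "steps" is a list of rows, each a list of 3 entries, a list of its own where there are three numbers: the shift along the tool's x, y, z in m, then the turn about the tool's z in units of 10 degrees (1.0 is 10 degrees), then the closure, from -1 (fully open) to 1 (shut). In form: [[[tx, ty, tz], roll, jaw], ...]. A call has 1 to 10 rows; each row is the pose to reach, as a shift and turn from the pose commanded when the call began, along the tool's axes at that moment; what a row does not reach only later rows make up. A row lasts 1/8 s, in which the tool goes at most 62.5 mm and 10.7 degrees, less where a joint would pass 70% of its speed; a pose out of reach is approached as far as the arm can. A call with a gripper value outside its range is refused whole. The fingers move at their own pace and stop on an object; the grip force is fixed at half the most. Time passes only in rows, so rows that repeat a pose let the fingers close. It gives the time, the measured TCP pose, the force, the opening and the grip force at its end, in the units of the state.
- robot.get_obs(): the state, without advancing time (a new reading comes with each control period).
- robot.snapshot(name): name is "scene" or "top"; returns a dict with "image" (400x640x3 uint8, red, green, blue), "z_map" (400x640 float32, m along the optical axis (not along the pixel's ray), 0 where there is no reading), "mtx" (3x3 intrinsics, pixels), "D" ([k1, k2, p1, p2, k3] as OpenCV has them; the pictures are not rectified), "R" (3x3) and "t" (3): a world point X has camera coordinates R X + t. Camera axes: x right, y down, z forward; pixel columns grow to the right and rows downward; lengths in m; the calibration is good to about 2 mm. A picture is of the moment at which its call begins.
- robot.close_job(): hands the job in; it is judged then, once.
The state is a dict: "time": time; "joint_positions": joint angles; "qvel": joint speeds; "joint_torque": joint torques, N m; "tool_pos": TCP position; "ee_rot": TCP orientation; "wrist_force": force on the tool from outside, world axes, zero at the start; "wrist_torque": the same for the moment, N m; "width": finger opening in m; "finger_force": force on a finger pad.
Only numpy, scipy, OpenCV 4.12 (cv2) and the standard library are available. Lean on these libraries where they do the work, as an engineer would, in place of code of your own. Each camera call takes 0.05 s, during which the arm holds its last target. There are 200 camera calls.

## Task

Take the brass hub out of the blue bin and set it, flange down and screw up, fully home in the round recess of the white nest block (set it down, do not drop it). Then draw the power screwdriver out of its slanted orange holster, turn it upright with the bit pointing straight down, and finish while still holding it there, steady, centred over the screw on the hub with the bit's tip about 4 cm above it and touching nothing but the gripper. Leave the hub in the nest and the other things on the bench alone.

Things in the scene. Friction and masses are not known exactly. Their poses are not given: they have to be found in the camera images.
- hub: Loose brass hub, about 0.26 kg, upright on the bin's floor at the start. Round flange 44 mm in diameter, 10 mm thick, at the bottom; above it a round boss 28 mm in diameter, from 10 to 42 mm above the underside (grip here); a steel screw head 16 mm in diameter, 4 mm high on top: 46 mm in all. Origin: centre of the underside; z is its axis, towards the screw.
- hub_screw (a point): Top centre of the screw head on the hub, 46 mm above the hub's underside.
- bin: Fixed blue open-topped bin that holds the hub, 170 mm (its x) by 220 mm (its y), 55 mm high, walls and floor 5 mm thick. Origin: centre of its underside; z up.
- nest: Fixed white block 90 x 90 x 25 mm with a round recess in its top. Origin: centre of its underside; z up.
- nest_hole0 (a point): Centre of the recess's mouth, level with the top of the nest block (25 mm above the table). The recess is 48 mm in diameter, 10 mm deep, with a flat floor and a 1 mm chamfer: the 44 mm flange goes in with 2 mm to spare all round, and its top is then flush with the block. z up.
- driver: Loose in-line power screwdriver, 185 mm long, about 0.3 kg: steel bit 7 mm thick (0 to 30 mm from its tip), black nose widening to 32 mm at 48 mm, then a straight round barrel 32 mm in diameter to the flat end, green above 95 mm. Stands bit first in the holster, leaning 30 degrees. Origin: the bit's tip; z along its axis from tip to handle end. Centre of mass about 90 mm from the tip.
- driver_tip (a point): The tip of the bit (the driver's origin).
- driver_end (a point): Centre of the flat handle end, 185 mm from the tip.
- holster: Fixed holster: steel base 160 (x) x 90 (y) x 10 mm with a slanted orange tube, 45 mm outside, 37 mm inside, 100 mm deep inside, leaning 30 degrees from vertical, open end up and towards the holster's own -x. The driver lies loosely in it (2.5 mm to spare all round), its upper 85 mm sticking out; nothing latches it. Origin: centre of the base's underside; z up.
- holster_floor (a point): Centre of the floor inside the orange tube, 34 mm above the table (axes of the holster body).
- holster_mouth (a point): Centre of the tube's open end, 100 mm farther up the slanted axis (axes of the holster body).
- bottle: Bystander: loose green bottle, 60 mm in diameter, 170 mm high; origin at the centre of the underside.
- tin: Bystander: loose tin with a red band, 64 mm in diameter, 70 mm high; origin at the centre of the underside.
- wrench: Bystander: loose steel wrench lying flat off to the side; origin about the middle of its length.
- tape: Bystander: loose yellow ring, 90 mm in diameter, 24 mm high, lying flat off to the side; origin at the centre of the underside.
- bracket: Bystander: loose L-shaped aluminium bracket, 70 x 40 mm foot, 55 mm high; origin at the centre of the foot's underside.
Things that resemble listed ones, but are neither listed nor needed, are in the scene too. Of the things like the hub, leave any that is turquoise; of the rest the smaller one is meant. Of the things that look like the driver, the smaller one is meant.

How it is judged:
By the outcome, as a careful person would: the job done as asked, in the order asked, and still so for the second after the job is handed in, while the arm keeps its last pose, push and grip.
It also fails if it takes over 54 s, if anything falls off the work surface, if the arm or the gripper's body presses on something with over 40 N, if the wrist force passes 120 N, or if a joint passes its speed limit or range.

## Working session

There is one attempt and no reset: what is moved stays moved. The work goes in short steps, Python scripts to look and compute and a tool call to move; the robot and the scene stay as the last step left them, time stands still between calls to the robot, and variables do not carry over. Pictures are saved under pics/ and viewed, at most 10 in all, crops included, and the job is handed in when it is done.

Besides the shell and the picture viewer there is one more tool, called as name([rows], argument=value, ...), one row to a line, values as JSON. carry_out: Moves the arm, as the interface text tells. Its arguments: {"type":"object","properties":{"steps":{"type":"array","items":{"type":"array"}}},"required":["steps"]}

```bash
ls; mkdir -p pics; cat > h.py <<'E'
import numpy as np, cv2
from bench import robot
def snap(n):
    s=robot.snapshot(n); return s
def save(s,name): cv2.imwrite('pics/'+name+'.png',cv2.cvtColor(s['image'],cv2.COLOR_RGB2BGR))
def ray(s,uv):
    uv=np.array(uv,float).reshape(-1,1,2)
    p=cv2.undistortPoints(uv,np.array(s['mtx']),np.array(s['D'])).reshape(-1,2)
    d=np.c_[p,np.ones(len(p))]@s['R']; o=-np.array(s['R']).T@s['t']
    return o,d
def plane(s,uv,z):
    o,d=ray(s,uv); return o+d*((z-o[2])/d[:,2])[:,None]
def depthpts(s,uv):
    o,d=ray(s,uv); uv=np.array(uv).astype(int).reshape(-1,2)
    return o+d*s['z_map'][uv[:,1],uv[:,0]][:,None]
E
python3 - <<'E'
from h import *
for n in('scene','top'):
    s=snap(n);save(s,n+'1'); print(n,-s['R'].T@s['t'],s['R'][2],s['mtx'][0,0],s['D'])
print(robot.get_obs())
E
```

```text
pics
scene [1.20869759 0.72174016 1.28622755] [-0.45408065 -0.46881125 -0.75764555] 514.0919802341571 [-0.10161194  0.          0.          0.          0.        ]
top [0.43921608 0.00333634 1.39965647] [ 0.07754135  0.02414834 -0.99669664] 389.93942213376295 [-0.03203599  0.          0.          0.          0.        ]
{'time': 0.1, 'joint_positions': array([ 1.20890293e+00,  8.78791580e-02,  1.37203463e+00, -1.84750877e-05,
        1.68357903e+00, -1.03106927e-01]), 'qvel': array([ 0.00054704, -0.00020324, -0.00524586,  0.00229598,  0.00069803,
        0.00019068]), 'joint_torque': array([ 1.74764864e-03, -3.41251624e+01, -3.03303874e+01,  7.20498478e-02,
        3.04632972e-02, -1.13726826e-04]), 'tool_pos': array([0.14059853, 0.53124584, 0.20445701]), 'ee_rot': array([-3.13970069e+00, -1.77309461e-04,  2.88280395e+00]), 'wrist_force': array([ 0.0350458 ,  0.0839464 , -0.35925378]), 'wrist_torque': array([ 0.01712066,  0.0502536 , -0.04129611]), 'finger_force': 0.0, 'width': 0.09397511723483917}
```

View pics/scene1.png

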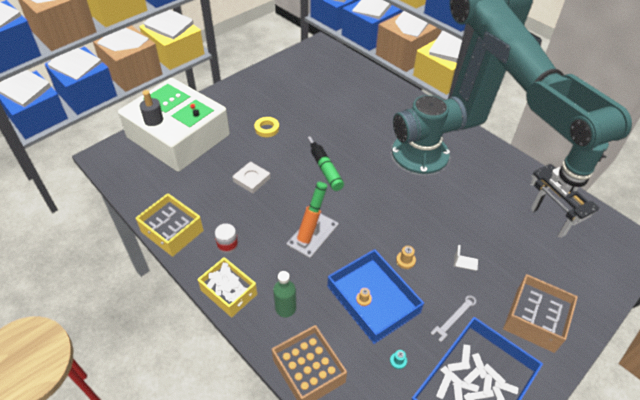

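View pics/top1.png

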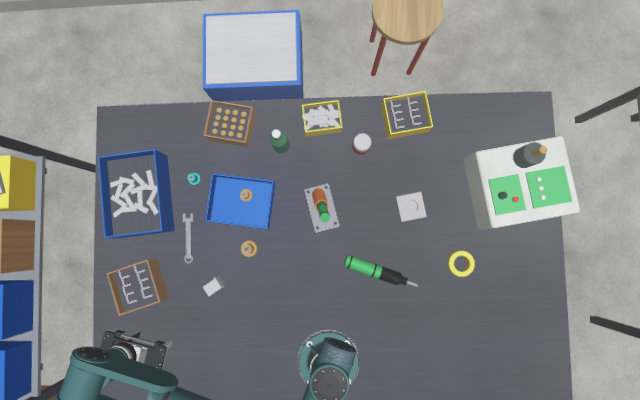

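Scene view: the hub candidates are the one in the bin at scene (364,297) / top (246,195), a bigger brass one outside the bin at scene (406,257) / top (249,248), and a turquoise one at scene (399,359). The small one in the bin fits. The drivers are the one in the holster at scene (318,195) / top (322,208) and a larger one lying at scene (325,165) / top (380,270). The one in the holster fits. The nest is at top (411,207).

Next I'll measure, with an enlarged crop to confirm.

```bash
cat > m.py <<'E'
from h import *
T=snap('top');S=snap('scene')
def mask(s,lo,hi,box):
    hsv=cv2.cvtColor(s['image'],cv2.COLOR_RGB2HSV); m=cv2.inRange(hsv,lo,hi)
    z=np.zeros_like(m);x0,y0,x1,y1=box;z[y0:y1,x0:x1]=m[y0:y1,x0:x1];return z
def pts(m): v,u=np.nonzero(m); return np.c_[u,v]
def cloud(s,m):
    p=pts(m);p=p[s['z_map'][p[:,1],p[:,0]]>0];return depthpts(s,p)
if __name__=='__main__':
    np.set_printoptions(precision=4,suppress=True)
    for n,s,b in(('top',T,(232,180,262,210)),('scene',S,(345,280,385,315)),('top big',T,(235,235,262,260)),('scene big',S,(390,240,422,272))):
        m=mask(s,(8,90,60),(28,255,255),b);p=cloud(s,m);print('hub',n,len(p),np.median(p,0),np.percentile(p[:,2],[2,50,98]),np.ptp(p,axis=0))
        c=max(cv2.findContours(m,0,2)[0],key=cv2.contourArea);e=cv2.minEnclosingCircle(c);print(e, plane(s,[e[0]],.015))
    for n,s,b in(('top',T,(385,180,440,235)),('scene',S,(225,155,280,200))):
        m=mask(s,(0,0,140),(179,60,255),b);p=cloud(s,m);q=p[abs(p[:,2]-.025)<.008]
        print('nest',n,len(p),np.median(p[:,2]),cv2.minAreaRect((q[:,:2]*1000).astype(np.float32)))
        g=cv2.minAreaRect(cv2.convexHull(pts(m)));print(plane(s,[g[0]],.025))
    for n,s,b in(('top',T,(295,175,345,240)),('scene',S,(280,170,345,260))):
        for c,lo,hi in(('green',(45,90,40),(85,255,255)),('orange',(3,130,80),(18,255,255))):
            bb=list(b)
            if n=='scene' and c=='green': bb=[300,182,328,215]
            p=cloud(s,mask(s,lo,hi,bb));print(c,n,len(p),p.mean(0),p.min(0),p.max(0))
            u=np.linalg.svd(p-p.mean(0),full_matrices=False)[2][0];print('axis',u*np.sign(u[2]))
    for n,s,b,nm in(('t',T,(225,175,270,265),6),('s',S,(280,150,430,320),4)):
        x0,y0,x1,y1=b;cv2.imwrite('pics/c%s.png'%n,cv2.resize(s['image'][y0:y1,x0:x1,::-1],None,fx=nm if n=='t' else 3.5,fy=nm if n=='t' else 3.5,interpolation=cv2.INTER_CUBIC))
E
python3 m.py
```

```text
hub top 61 [0.5863 0.2723 0.0172] [0.0088 0.0172 0.0503] [0.036  0.033  0.0444]
((245.84327697753906, 194.93283081054688), 5.26608943939209) [[0.5907 0.2799 0.015 ]]
hub scene 146 [0.6043 0.2867 0.0202] [0.0109 0.0202 0.051 ] [0.0409 0.0424 0.0445]
((363.6617736816406, 297.3235168457031), 7.7923479080200195) [[0.5935 0.2779 0.015 ]]
hub top big 157 [0.4018 0.2643 0.0153] [0.0046 0.0153 0.0575] [0.0536 0.0539 0.0571]
((248.5, 248.5), 7.905794143676758) [[0.3992 0.273  0.015 ]]
hub scene big 289 [0.4153 0.2802 0.0183] [0.0029 0.0183 0.0599] [0.0817 0.07   0.0683]
((406.2965087890625, 257.1278991699219), 11.203289031982422) [[0.3986 0.2695 0.015 ]]
nest top 694 0.022685772784698632 ((531.2916259765625, -304.466552734375), (89.94869995117188, 92.13105773925781), 9.646515846252441)
[[ 0.5322 -0.3052  0.025 ]]
nest scene 690 0.021991276095531864 ((538.4606323242188, -306.066162109375), (96.74180603027344, 94.75064849853516), 8.109521865844727)
[[ 0.5397 -0.3039  0.025 ]]
green top 157 [0.5135 0.0046 0.1746] [ 0.4832 -0.0137  0.1171] [0.5485 0.0203 0.2041]
axis [-0.5956 -0.1139  0.7952]
orange top 161 [0.5687 0.0171 0.0944] [ 0.5246 -0.0092  0.0414] [0.6008 0.0376 0.138 ]
axis [-0.5458 -0.0984  0.8321]
green scene 295 [0.5205 0.006  0.1643] [ 0.3592 -0.1488 -0.0053] [0.5512 0.023  0.2027]
axis [0.5048 0.5013 0.7027]
orange scene 436 [0.575  0.0219 0.0886] [ 0.4592 -0.0458  0.0019] [0.6081 0.0422 0.1344]
axis [-0.4999 -0.1436  0.8541]
```

View pics/cs.png

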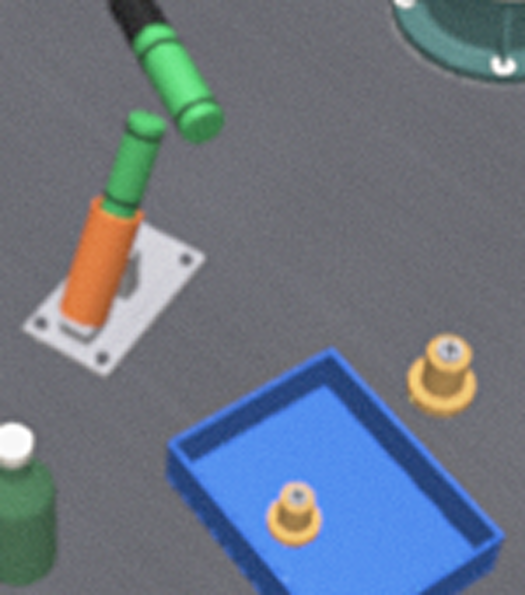

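The crop confirms it: the hub in the bin is clearly smaller than the one outside it, and the short driver stands in the holster. Next I'll refine the screw, recess and holster axes.

```bash
cat > m2.py <<'E'
from m import *
np.set_printoptions(precision=4,suppress=True)
def tri(p,q):
    (a,),(b,)=[ray(T,[p])[1]],[ray(S,[q])[1]]; oa=ray(T,[p])[0];ob=ray(S,[q])[0];a=a[0];b=b[0]
    st=np.linalg.lstsq(np.c_[a,-b],ob-oa,rcond=None)[0];x=oa+a*st[0];y=ob+b*st[1];return (x+y)/2,np.linalg.norm(x-y)
def low(s,b,thr=70):   # grey spot centroid
    x0,y0,x1,y1=b;im=s['image'][y0:y1,x0:x1];h=cv2.cvtColor(im,cv2.COLOR_RGB2HSV)
    m=((h[...,1]<thr)&(h[...,2]>80)).astype(np.uint8);v,u=np.nonzero(m);return (u.mean()+x0,v.mean()+y0),len(u)
a=low(T,(240,188,252,201),110);b=low(S,(358,285,371,298),110);print('screw',a,b,plane(T,[a[0]],.051),plane(S,[b[0]],.051),tri(a[0],b[0]))
# hub: brass mask circle with flange z; whole hub depth cloud by z band
for n,s,bx in(('top',T,(225,175,270,215)),('scene',S,(340,275,390,320))):
    p=cloud(s,mask(s,(5,60,50),(32,255,255),bx)); t=p[(p[:,2]>.012)&(p[:,2]<.019)];print(n,'flange bbox mid',(t.min(0)+t.max(0))/2,np.ptp(t,axis=0)); t=p[p[:,2]>.04];print('top pts',len(t),t.mean(0))
# nest: raw patch
x0,y0,x1,y1=(385,180,440,235);
for s,(x0,y0,x1,y1) in((T,(390,187,432,226)),(S,(228,158,276,196))):
    v,u=np.mgrid[y0:y1,x0:x1];uv=np.c_[u.ravel(),v.ravel()];P=depthpts(s,uv);k=(abs(P[:,2]-.013)<.005)&(np.hypot(P[:,0]-.535,P[:,1]+.305)<.032);r=P[k];print('recess',k.sum(),r.mean(0),r.min(0),r.max(0))
    g=s['image'][y0:y1,x0:x1];cv2.imwrite('pics/n%d.png'%x0,cv2.resize(g[...,::-1],None,fx=9,fy=9,interpolation=cv2.INTER_CUBIC))
# holster plate
m=mask(T,(0,0,110),(179,60,255),(295,175,348,240));r=cv2.minAreaRect(cv2.convexHull(pts(m)));c=cv2.boxPoints(r);print('plate',plane(T,c,.01)[:,:2])
m=mask(S,(0,0,130),(179,60,255),(280,205,345,260));r=cv2.convexHull(pts(m));print('plateS',plane(S,cv2.approxPolyDP(r,4,True).reshape(-1,2),.01)[:,:2])
# handle end: highest green
for s,b in((T,(295,175,345,240)),(S,(305,182,328,210))):
    p=cloud(s,mask(s,(45,90,40),(85,255,255),b));p=p[p[:,2]>.1];u=np.linalg.svd(p-p.mean(0),full_matrices=False)[2][0];e=p[p[:,2]>.17];print('green',p.mean(0),u,len(e),'y vs x',np.polyfit(p[:,0],p[:,1],1),np.polyval(np.polyfit(p[:,0],p[:,1],1),[.5,.6]))
img=np.hstack([cv2.resize(T['image'][187:226,390:432],(420,390)),cv2.resize(S['image'][158:196,228:276],(380,390))]);cv2.imwrite('pics/nest.png',img[...,::-1])
E
python3 m2.py
```

```text
screw ((np.float64(245.48360655737704), np.float64(194.71311475409837)), 122) ((np.float64(364.5147058823529), np.float64(290.9852941176471)), 68) [[0.5876 0.2739 0.051 ]] [[0.5946 0.2781 0.051 ]] (array([0.5892, 0.2752, 0.0414]), np.float64(0.0016635624801940808))
top flange bbox mid [0.5904 0.2778 0.0153] [0.0367 0.0324 0.0066]
top pts 26 [0.5877 0.2798 0.0458]
scene flange bbox mid [0.596  0.2802 0.0154] [0.0411 0.0415 0.0067]
top pts 45 [0.5999 0.2817 0.047 ]
recess 132 [ 0.5323 -0.3062  0.014 ] [ 0.509  -0.3292  0.0081] [ 0.5552 -0.2799  0.018 ]
recess 69 [ 0.5323 -0.3133  0.0141] [ 0.5087 -0.3331  0.0082] [ 0.5611 -0.2872  0.0179]
plate [[ 0.6582  0.1018]
 [ 0.6524 -0.0851]
 [ 0.4236 -0.0775]
 [ 0.4285  0.1071]]
plateS [[ 0.4528  0.0308]
 [ 0.6095  0.0702]
 [ 0.6312 -0.0151]
 [ 0.4754 -0.086 ]]
green [0.5136 0.0046 0.1743] [-0.5994 -0.1173  0.7918] 100 y vs x [ 0.1784 -0.087 ] [0.0022 0.02  ]
green [0.5226 0.008  0.1687] [ 0.5381  0.1435 -0.8305] 135 y vs x [ 0.1314 -0.0606] [0.0051 0.0182]
```

View pics/nest.png

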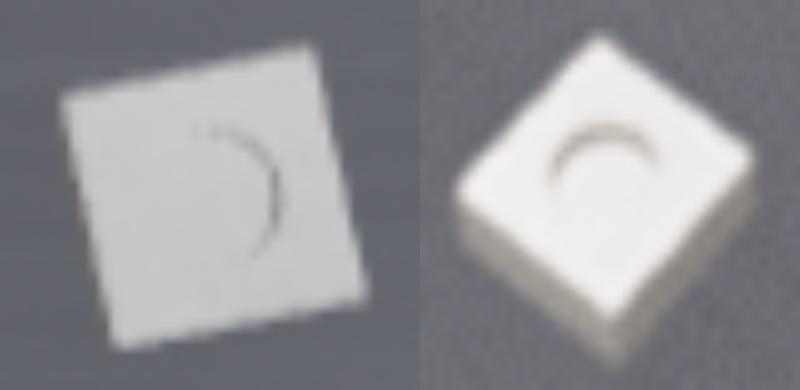

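```bash
cat > mv.py <<'E'
import sys,numpy as np
from bench import robot
from scipy.spatial.transform import Rotation as R
# mv.py x y z [yawdeg]
o=robot.get_obs();t=np.array([float(a) for a in sys.argv[1:4]]);Rm=R.from_euler('xyz',o['ee_rot']).as_matrix()
yaw=np.degrees(o['ee_rot'][2])
print('t',round(o['time'],2),'pos',o['tool_pos'].round(4),'rot',np.degrees(o['ee_rot']).round(1),'F',o['wrist_force'].round(1),'w',round(o['width'],4))
if len(sys.argv)>3: print('shift',(Rm.T@(t-o['tool_pos'])).round(4))
if len(sys.argv)>4: print('turn', round(-((float(sys.argv[4])-yaw+180)%360-180)/10,2))
E
python3 - <<'E'
from m2 import plane,T,S,tri
print('NEST',plane(T,[(411.08,206.15)],.025),plane(S,[(250.8,174.45)],.025),tri((411.08,206.15),(250.8,174.45)))
E
python3 mv.py .592 .279 .20 165; python3 mv.py .592 .279 .018 165
```

```text
screw ((np.float64(245.5528455284553), np.float64(194.739837398374)), 123) ((np.float64(364.5147058823529), np.float64(290.9852941176471)), 68) [[0.5875 0.2737 0.051 ]] [[0.5946 0.2781 0.051 ]] (array([0.5891, 0.2751, 0.0411]), np.float64(0.00155335631475766))
top flange bbox mid [0.5908 0.2759 0.0157] [0.0365 0.0299 0.0065]
top pts 29 [0.5876 0.2796 0.0454]
scene flange bbox mid [0.5973 0.2797 0.0154] [0.0403 0.0382 0.0066]
top pts 44 [0.5994 0.2821 0.0472]
recess 134 [ 0.5326 -0.3059  0.0141] [ 0.5053 -0.3356  0.0081] [ 0.5626 -0.2786  0.018 ]
recess 72 [ 0.5324 -0.3127  0.0145] [ 0.5043 -0.3329  0.0086] [ 0.5572 -0.2898  0.018 ]
plate [[ 0.6582  0.1018]
 [ 0.6524 -0.0851]
 [ 0.4236 -0.0775]
 [ 0.4285  0.1071]]
plateS [[ 0.4528  0.0308]
 [ 0.6095  0.0702]
 [ 0.6312 -0.0151]
 [ 0.4754 -0.086 ]]
green [0.5135 0.0045 0.1745] [-0.6007 -0.1183  0.7907] 100 y vs x [ 0.1795 -0.0877] [0.0021 0.02  ]
green [0.5226 0.008  0.1689] [ 0.5354  0.1275 -0.8349] 137 y vs x [ 0.1136 -0.0514] [0.0054 0.0168]
NEST [[ 0.5328 -0.3057  0.025 ]] [[ 0.5358 -0.3086  0.025 ]] (array([ 0.5343, -0.3074,  0.0243]), np.float64(0.004131101116818546))
t 0.4 pos [0.1407 0.5316 0.2053] rot [-180.    -0.   165.2] F [-0.2  0.2  0.8] w 0.0939
shift [-0.5009 -0.1287  0.0054]
turn 0.02
t 0.4 pos [0.1407 0.5316 0.2053] rot [-180.    -0.   165.2] F [-0.2  0.2  0.8] w 0.0939
shift [-0.5009 -0.1287  0.1874]
turn 0.02
```

carry_out([
  [[-0.501, -0.129, 0.005], 0, -0.1],
  [[-0.501, -0.129, 0.005], 0, -0.1],
  [[-0.501, -0.129, 0.005], 0, -0.1],
  [[-0.501, -0.129, 0.005], 0, -0.1],
  [[-0.501, -0.129, 0.005], 0, -0.1],
  [[-0.501, -0.129, 0.005], 0, -0.1],
  [[-0.501, -0.129, 0.005], 0, -0.1],
  [[-0.501, -0.129, 0.005], 0, -0.1],
  [[-0.501, -0.129, 0.005], 0, -0.1],
  [[-0.501, -0.129, 0.005], 0, -0.1],
])

```text
time: 1.65
tool_pos: [0.5923, 0.2783, 0.1998]
ee_rot: [-3.141, -0.002, 2.881]
wrist_force: [-1.0, 0.6, 0.5]
width: 0.0516
finger_force: 0.0
```

```bash
python3 mv.py .592 .279 .020 165
```

```text
t 1.65 pos [0.5923 0.2783 0.1998] rot [-1.800e+02 -1.000e-01  1.651e+02] F [-1.   0.6  0.5] w 0.0516
shift [0.0002 0.0006 0.1798]
turn 0.01
```

carry_out([
  [[0, 0, 0.06], 0, -0.1],
  [[0, 0, 0.12], 0, -0.1],
  [[0, 0, 0.16], 0, -0.1],
  [[0, 0, 0.18], 0, -0.1],
  [[0, 0, 0.18], 0, -0.1],
  [[0, 0, 0.18], 0, 1],
  [[0, 0, 0.18], 0, 1],
  [[0, 0, 0.18], 0, 1],
  [[0, 0, 0.18], 0, 1],
])

```text
time: 2.78
tool_pos: [0.5934, 0.2797, 0.0226]
ee_rot: [3.138, 0.003, 2.883]
wrist_force: [0.9, 2.3, 4.3]
width: 0.0268
finger_force: 30.0
```

carry_out([
  [[0, 0, 0], 0, -0.1],
  [[0, 0, 0], 0, -0.1],
  [[0, 0, 0], 1, -0.1],
  [[0, 0, 0], 2, -0.1],
  [[0, 0, 0], 3, -0.1],
  [[0, 0, 0], 4, -0.1],
  [[0, 0, 0], 5, -0.1],
  [[0, 0, 0], 6, -0.1],
  [[0, 0, 0], 7, -0.1],
  [[0, 0, 0], 8, -0.1],
])

```text
time: 4.03
tool_pos: [0.5914, 0.2783, 0.0194]
ee_rot: [-3.14, 0.001, 1.481]
wrist_force: [0.2, 0.3, -0.6]
width: 0.0517
finger_force: 0.0
```

carry_out([
  [[0, 0, 0], 1, -0.1],
  [[0, 0, 0], 1, -0.1],
  [[0, 0, 0], 1, 1],
  [[0, 0, 0], 1, 1],
  [[0, 0, 0], 1, 1],
  [[0, 0, 0], 1, 1],
])

```text
time: 4.78
tool_pos: [0.5922, 0.2787, 0.0204]
ee_rot: [3.141, -0.0, 1.312]
wrist_force: [0.6, -0.4, -0.2]
width: 0.0264
finger_force: 30.0
```

```bash
python3 mv.py .5345 -.307 .29 103
```

```text
t 4.78 pos [0.5922 0.2787 0.0204] rot [180.   -0.   75.2] F [ 0.6 -0.4 -0.2] w 0.0264
shift [-0.581   0.094  -0.2696]
turn -2.78
```

carry_out([
  [[0, 0, -0.03], 0, 1],
  [[0, 0, -0.09], 0, 1],
  [[0, 0, -0.15], 0, 1],
  [[0, 0, -0.21], 0, 1],
  [[0, 0, -0.27], 0, 1],
  [[0, 0, -0.27], 0, 1],
])

```text
time: 5.52
tool_pos: [0.5937, 0.2795, 0.2977]
ee_rot: [3.131, -0.007, 1.312]
wrist_force: [0.1, 0.2, -1.8]
width: 0.0269
finger_force: 30.0
```

carry_out([
  [[-0.05, 0.008, 0], 0, 1],
  [[-0.11, 0.018, 0], 0, 1],
  [[-0.17, 0.027, 0], 0, 1],
  [[-0.23, 0.037, 0], 0, 1],
  [[-0.29, 0.047, 0], 0, 1],
  [[-0.35, 0.056, 0], 0, 1],
  [[-0.41, 0.066, 0], 0, 1],
  [[-0.47, 0.076, 0], 0, 1],
  [[-0.53, 0.086, 0], 0, 1],
  [[-0.58, 0.094, 0], 0, 1],
])

```text
time: 6.78
tool_pos: [0.5331, -0.3077, 0.2864]
ee_rot: [-3.136, -0.002, 1.311]
wrist_force: [1.1, 1.0, -2.7]
width: 0.0269
finger_force: 30.0
```

```bash
python3 mv.py .5343 -.3073 .05
```

```text
t 6.78 pos [ 0.5331 -0.3077  0.2864] rot [-1.797e+02 -1.000e-01  7.510e+01] F [ 1.1  1.  -2.7] w 0.0269
shift [2.000e-04 2.400e-03 2.364e-01]
```

carry_out([
  [[0, 0, 0.06], 0, 1],
  [[0, 0, 0.12], 0, 1],
  [[0, 0, 0.18], 0, 1],
  [[0, 0, 0.215], 0, 1],
  [[0, 0, 0.232], 0, 1],
  [[0, 0, 0.232], 0, 1],
  [[0, 0, 0.232], 0, 1],
])

```text
time: 7.65
tool_pos: [0.5356, -0.3066, 0.0604]
ee_rot: [3.138, 0.001, 1.312]
wrist_force: [0.1, 0.1, -2.7]
width: 0.0268
finger_force: 30.0
```

```bash
python3 mv.py .5343 -.3073 .05; python3 - <<'E'
from h import *
T=snap('top');S=snap('scene')
img=np.hstack([cv2.resize(T['image'][187:226,390:432],(420,390)),cv2.resize(S['image'][158:196,228:276],(380,390))]);cv2.imwrite('pics/nest2.png',img[...,::-1])
E
```

```text
t 7.65 pos [ 0.5356 -0.3066  0.0604] rot [1.798e+02 1.000e-01 7.520e+01] F [ 0.1  0.1 -2.7] w 0.0268
shift [-0.001  -0.0011  0.0104]
```

View pics/nest2.png

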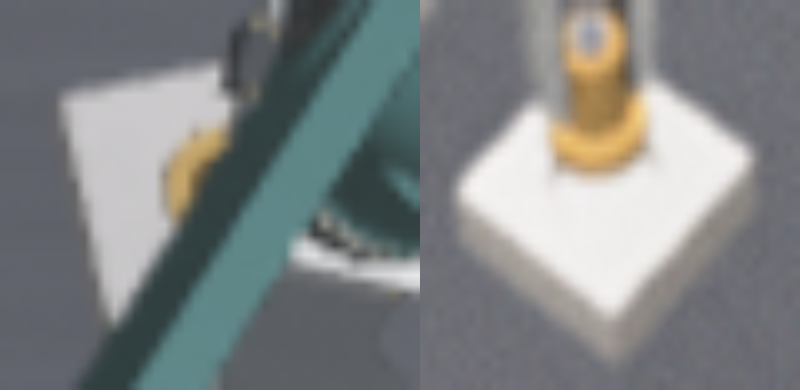

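Top view: the arm covers most of it. Scene view: hub above the nest, flange edges at crop x 552 to 648 and lower edge at y 172. The recess arc seen earlier ran x 550 to 660, top y 123. I'll compare these with projections.

```bash
cat > pj.py <<'E'
from h import *
def proj(s,P): return cv2.projectPoints(np.array(P,float),cv2.Rodrigues(s['R'])[0],np.array(s['t'],float),s['mtx'],s['D'])[0].reshape(-1,2)
E
python3 - <<'E'
from pj import *
S=snap('scene');a=np.linspace(0,2*np.pi,180)
def circ(c,r,z): return proj(S,np.c_[c[0]+r*np.cos(a),c[1]+r*np.sin(a),0*a+z])
def crop(p): return np.c_[(p[:,0]+.5-228)/.1263+420,(p[:,1]+.5-158)/.0974]
o=robot.get_obs();c=o['tool_pos'];b=c[2]-.0154;print(c)
p=np.r_[crop(circ(c,.022,b)),crop(circ(c,.022,b+.01))];print('hub pred x',p[:,0].min(),p[:,0].max(),'ymax',p[:,1].max(),'obs 552 648 172')
p=crop(circ((.5343,-.3073),.024,.025));print('recess pred',p[:,0].min(),p[:,0].max(),p[:,1].min(),'obs 550 660 123')
q=np.array([[.045,.045],[-.045,.045],[-.045,-.045],[.045,-.045]])
t=np.radians(-9.6+20);R=np.array([[np.cos(t),-np.sin(t)],[np.sin(t),np.cos(t)]])
k=crop(proj(S,np.c_[q@R.T+[.5343,-.3073],[.025]*4]));print('corners',k.round(0).tolist(),'obs (598,33),(755,155),(610,318),(455,190)')
# brass mask measured extents
h=cv2.cvtColor(S['image'],cv2.COLOR_RGB2HSV);m=cv2.inRange(h,(8,90,60),(28,255,255));m[:158]=0;m[196:]=0;m[:,:228]=0;m[:,276:]=0
v,u=np.nonzero(m);print('brass',crop(np.array([[u.min()-.5,v.min()-.5],[u.max()+.5,v.max()+.5]])))
E
```

```text
[ 0.5357054  -0.30674963  0.06078616]
hub pred x 549.3524394465712 655.1499623224548 ymax 182.10764891879575 obs 552 648 172
recess pred 553.1649983920904 665.1222319320444 122.09360007675792 obs 550 660 123
corners [[619.0, 315.0], [757.0, 155.0], [600.0, 40.0], [461.0, 193.0]] obs (598,33),(755,155),(610,318),(455,190)
brass [[554.60015835  10.26694045]
 [641.69437846 174.53798768]]
```

carry_out([
  [[-0.001, -0.001, 0.005], 0, 1],
  [[-0.001, -0.001, 0.01], 0, 1],
  [[-0.001, -0.001, 0.015], 0, 1],
  [[-0.001, -0.001, 0.018], 0, 1],
  [[-0.001, -0.001, 0.021], 0, 1],
  [[-0.001, -0.001, 0.021], 0, 1],
])

```text
time: 8.55
tool_pos: [0.5331, -0.3065, 0.037]
ee_rot: [-3.141, -0.0, 1.312]
wrist_force: [0.1, 0.1, -3.2]
width: 0.0268
finger_force: 30.0
```

```bash
python3 mv.py .5343 -.3073 .0304; python3 mv.py
```

```text
t 8.55 pos [ 0.5331 -0.3065  0.037 ] rot [-180.    -0.    75.2] F [ 0.1  0.1 -3.2] w 0.0268
shift [-0.0004  0.0013  0.0066]
t 8.55 pos [ 0.5331 -0.3065  0.037 ] rot [-180.    -0.    75.2] F [ 0.1  0.1 -3.2] w 0.0268
```

carry_out([
  [[0, 0.001, 0.002], 0, 1],
  [[0, 0.001, 0.004], 0, 1],
  [[0, 0.001, 0.005], 0, 1],
  [[0, 0.001, 0.006], 0, 1],
  [[0, 0.001, 0.006], 0, 1],
])

```text
time: 9.18
tool_pos: [0.5342, -0.3069, 0.0313]
ee_rot: [-3.141, -0.0, 1.312]
wrist_force: [0.8, 0.2, -2.3]
width: 0.0271
finger_force: 30.0
```

carry_out([
  [[0, 0, 0.001], 0, 1],
  [[0, 0, 0.0015], 0, 1],
  [[0, 0, 0.002], 0, 1],
  [[0, 0, 0.002], 0, 1],
])

```text
time: 9.68
tool_pos: [0.5344, -0.307, 0.0304]
ee_rot: [3.141, 0.0, 1.312]
wrist_force: [-2.1, 1.2, 2.9]
width: 0.0267
finger_force: 30.0
```

The load has shifted to the nest floor at the expected height, so the hub is seated. Releasing.

carry_out([
  [[0, 0, 0.001], 0, 0.2],
  [[0, 0, 0.001], 0, -0.1],
  [[0, 0, 0.001], 0, -0.1],
  [[0, 0, -0.03], 0, -0.1],
  [[0, 0, -0.09], 0, -0.1],
  [[0, 0, -0.15], 0, -0.2],
  [[0, 0, -0.21], 0, -0.5],
  [[0, 0, -0.26], 0, -0.5],
])

```text
time: 10.68
tool_pos: [0.5344, -0.3071, 0.2924]
ee_rot: [3.139, 0.001, 1.312]
wrist_force: [0.6, -0.1, -0.3]
width: 0.0699
finger_force: 0.0
```

```bash
python3 mv.py .5 -.1 .29 103; python3 - <<'E'
from pj import *
from m import cloud,mask
np.set_printoptions(precision=4,suppress=True)
S=snap('scene');T=snap('top')
for s,b in((S,(228,150,276,196)),(T,(395,187,432,230))):
    m=mask(s,(8,90,60),(28,255,255),b);p=cloud(s,m);print(len(p),p.mean(0),np.percentile(p[:,2],[2,50,98]))
x=0
# driver: top-flat-end and green axis
# plane-fit: project axis model of holster using lean az, compare silhouettes
for n,s,b in(('T',T,(300,180,345,235)),('S',S,(303,182,328,250))):
    g=mask(s,(45,90,40),(85,255,255),b);o=mask(s,(3,130,80),(18,255,255),b)
    for nm,k in(('g',g),('o',o)):
        c=max(cv2.findContours(k,0,2)[0],key=cv2.contourArea);print(n,nm,cv2.minAreaRect(c),cv2.contourArea(c))
c=[cv2.resize(S['image'][175:260,275:345],(490,595)),cv2.resize(T['image'][180:237,300:343],(300,398))]
im=np.zeros((595,790,3),np.uint8);im[:,:490]=c[0];im[:398,490:]=c[1];cv2.imwrite('pics/dr.png',im[...,::-1])
E
```

```text
t 10.68 pos [ 0.5344 -0.3071  0.2924] rot [1.798e+02 1.000e-01 7.520e+01] F [ 0.6 -0.1 -0.3] w 0.0699
shift [ 0.1914 -0.0863  0.002 ]
turn -2.78
95 [ 0.5416 -0.3005  0.0376] [0.0213 0.0357 0.0591]
81 [ 0.5316 -0.2989  0.0365] [0.0185 0.029  0.0589]
T g ((322.6500244140625, 211.44998168945312), (19.606121063232422, 9.170605659484863), 71.56504821777344) 133.0
T o ((319.6730651855469, 198.36538696289062), (19.807729721069336, 12.159199714660645), 78.69007110595703) 129.0
S g ((317.54998779296875, 196.3499755859375), (10.11928653717041, 30.041635513305664), 18.434947967529297) 259.0
S o ((307.9499816894531, 224.65000915527344), (14.230247497558594, 34.78504943847656), 18.434947967529297) 328.0
```

View pics/dr.png

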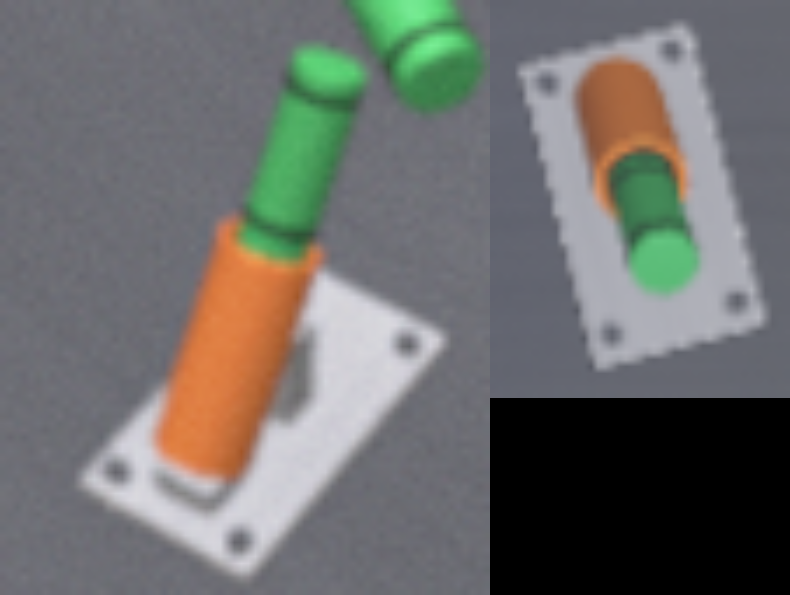

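The picture shows the driver's end disc at scene (321.6,184.2) and top (324.4,217.0). The steel base corners at top crop are (520,70), (690,25), (765,322), (598,368).

```bash
python3 - <<'E'
from pj import *
np.set_printoptions(precision=4,suppress=True)
S=snap('scene');T=snap('top')
tp=[(300+(x-490)/6.977-.5,180+y/6.98-.5) for x,y in((520,70),(690,25),(765,322),(598,368))]
P=plane(T,tp,.01)[:,:2];sp=[(275+x/7-.5,175+y/7-.5) for x,y in((80,483),(245,578),(447,338))];Q=plane(S,sp,.01)[:,:2]
for nm,e in(('T',P[0]-P[3]),('T',P[1]-P[2]),('S',Q[1-1]-Q[0]+Q[1]-Q[2])): print(nm,np.linalg.norm(e),np.degrees(np.arctan2(e[1],e[0])))
print('short',np.linalg.norm(P[0]-P[1]),np.linalg.norm(Q[0]-Q[1]))
print('centre',P.mean(0),(Q[0]+Q[2])/2)
print('end',plane(T,[(324.4,217.0)],.194),plane(S,[(321.6,184.2)],.194))
a=ray(T,[(324.4,217.0)]);b=ray(S,[(321.6,184.2)])
st=np.linalg.lstsq(np.c_[a[1][0],-b[1][0]],b[0]-a[0],rcond=None)[0];print('tri',a[0]+a[1][0]*st[0],b[0]+b[1][0]*st[1])
E
```

```text
T 0.1580662552730935 13.164941846358337
T 0.1571540284872269 12.375430409484892
S 0.16053637055598494 12.782341562324358
short 0.09044758121605635 0.08821708996109304
centre [0.5381 0.0099] [0.5421 0.0086]
end [[0.4953 0.0007 0.194 ]] [[ 0.4987 -0.0017  0.194 ]]
tri [0.4954 0.0007 0.193 ] [ 0.4982 -0.0022  0.1932]
```

```bash
python3 mv.py .514 .003 .27 102.8
```

```text
t 10.97 pos [ 0.5338 -0.3067  0.2872] rot [-1.798e+02 -1.000e-01  7.520e+01] F [-0.9  0.9 -0.4] w 0.0704
shift [ 0.2942 -0.0984  0.0179]
turn -2.76
```

carry_out([
  [[0.05, -0.017, 0], -0.7, -0.9],
  [[0.11, -0.037, 0], -1.4, -0.9],
  [[0.17, -0.057, 0], -2.1, -0.9],
  [[0.23, -0.077, 0.01], -2.76, -0.9],
  [[0.28, -0.094, 0.015], -2.76, -0.9],
  [[0.294, -0.098, 0.018], -2.76, -0.9],
  [[0.294, -0.098, 0.018], -2.76, -0.9],
])

```text
time: 11.85
tool_pos: [0.5142, 0.0027, 0.2696]
ee_rot: [-3.138, -0.001, 1.795]
wrist_force: [-0.2, -0.5, 0.8]
width: 0.0894
finger_force: 0.0
```

```bash
python3 mv.py .514 .003 .145 102.8
```

```text
t 11.85 pos [0.5142 0.0027 0.2696] rot [-179.8   -0.   102.9] F [-0.2 -0.5  0.8] w 0.0894
shift [0.0002 0.0003 0.1246]
turn 0.01
```

carry_out([
  [[0, 0, 0.04], 0, -0.9],
  [[0, 0, 0.08], 0, -0.9],
  [[0, 0, 0.11], 0, -0.9],
  [[0, 0, 0.125], 0, -0.9],
  [[0, 0, 0.125], 0, -0.9],
])

```text
time: 12.48
tool_pos: [0.5143, 0.0013, 0.1453]
ee_rot: [-3.139, -0.001, 1.792]
wrist_force: [0.0, -0.6, 0.9]
width: 0.0892
finger_force: 0.0
```

carry_out([
  [[0, 0, 0], 0, -0.3],
  [[0, 0, 0], 0, 0],
  [[0, 0, 0], 0, 1],
  [[0, 0, 0], 0, 1],
  [[0, 0, 0], 0, 1],
])

```text
time: 13.1
tool_pos: [0.517, 0.0024, 0.1493]
ee_rot: [3.134, 0.002, 1.794]
wrist_force: [-0.4, 0.1, 6.9]
width: 0.0523
finger_force: 26.9
```

```bash
python3 mv.py
```

```text
t 13.1 pos [0.517  0.0024 0.1493] rot [1.796e+02 1.000e-01 1.028e+02] F [-0.4  0.1  6.9] w 0.0523
```

carry_out([
  [[0, -0.005, -0.0087], 0, 1],
  [[0, -0.0125, -0.0217], 0, 1],
  [[0, -0.02, -0.0346], 0, 1],
  [[0, -0.0275, -0.0476], 0, 1],
  [[0, -0.035, -0.0606], 0, 1],
  [[0, -0.04, -0.0693], 0, 1],
])

```text
time: 13.85
tool_pos: [0.482, -0.0053, 0.218]
ee_rot: [3.123, 0.001, 1.795]
wrist_force: [12.3, 3.3, -4.0]
width: 0.0461
finger_force: 30.7
```

```bash
python3 mv.py; python3 - <<'E'
from h import *
s=snap('scene');cv2.imwrite('pics/d2.png',cv2.resize(s['image'][110:270,240:400,::-1],(560,560)))
E
```

```text
t 13.85 pos [ 0.482  -0.0053  0.218 ] rot [1.790e+02 1.000e-01 1.028e+02] F [12.3  3.3 -4. ] w 0.0461
```

View pics/d2.png

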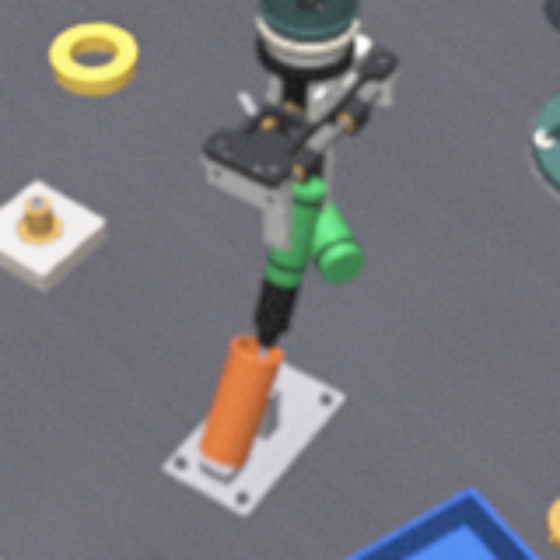

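The hub is seated in the nest, flush. The driver is coming out and already straightening; its bit is still in the tube at about crop (268,345). I'll keep drawing.

carry_out([
  [[0, -0.006, -0.0104], 0, 1],
  [[0, -0.0125, -0.0217], 0, 1],
  [[0, -0.02, -0.0346], 0, 1],
  [[0, -0.0275, -0.0476], 0, 1],
  [[0, -0.03, -0.065], 0, 1],
  [[0, -0.03, -0.08], 0, 1],
  [[0, -0.03, -0.08], 0, 1],
])

```text
time: 14.78
tool_pos: [0.4472, -0.0132, 0.2975]
ee_rot: [3.139, 0.001, 1.794]
wrist_force: [0.3, 0.7, -0.7]
width: 0.0006
finger_force: 0.0
```

```bash
python3 mv.py; python3 - <<'E'
from h import *
s=snap('scene');t=snap('top')
cv2.imwrite('pics/d3.png',np.hstack([cv2.resize(s['image'][80:260,240:400,::-1],(500,562)),cv2.resize(t['image'][180:300,290:350,::-1],(280,562))]))
E
```

```text
t 14.78 pos [ 0.4472 -0.0132  0.2975] rot [1.798e+02 1.000e-01 1.028e+02] F [ 0.3  0.7 -0.7] w 0.0006
```

View pics/d3.png

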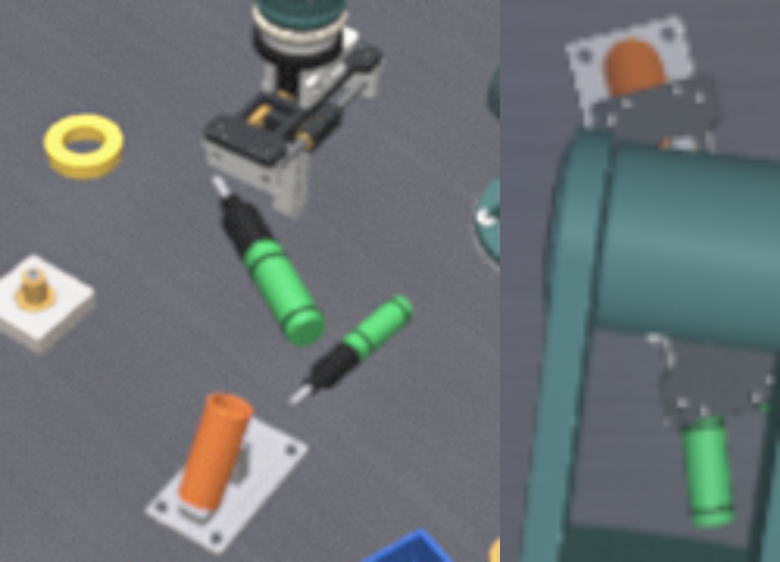

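The driver slipped out of the edge grip. It now lies whole on the table at about scene tip (334,208), end (370,178), and nothing else has moved. I'll mend this by gripping the barrel across its axis near the handle end and swinging it upright about its tip. First, where does it lie?

carry_out([
  [[-0.06, 0, 0], 0, -0.3],
  [[-0.12, 0, 0], 0, -0.3],
  [[-0.18, 0, 0], 0, -0.3],
  [[-0.24, 0, 0], 0, -0.3],
  [[-0.24, 0, 0], 0, -0.3],
])

```text
time: 15.5
tool_pos: [0.4992, -0.2506, 0.2921]
ee_rot: [-3.137, -0.004, 1.789]
wrist_force: [-0.2, 0.5, 0.1]
width: 0.0468
finger_force: 0.0
```

```bash
cat > d.py <<'E'
from pj import *
from m import mask,pts,cloud
np.set_printoptions(precision=4,suppress=True)
S=snap('scene');T=snap('top')
for n,s,b in(('S',S,(325,168,385,215)),('T',T,(315,235,345,300))):
    m=mask(s,(45,90,40),(85,255,255),b);p=cloud(s,m);print(n,len(p))
    c=max(cv2.findContours(m,0,2)[0],key=cv2.contourArea);print(cv2.minAreaRect(c))
    q=plane(s,pts(m),.016)[:,:2];print('mean',q.mean(0));r=cv2.minAreaRect((q*1000).astype(np.float32));print(r)
    print('depth z pct',np.percentile(p[:,2],[5,50,95]),p.mean(0))
print('scene tip,end',plane(S,[(334.4,208.1),(369.6,177.7)],.016))
E
python3 d.py; python3 mv.py
```

```text
S 496
((333.26922607421875, 177.84613037109375), (25.303083419799805, 13.023645401000977), 60.2551155090332)
mean [ 0.3137 -0.078 ]
((313.2051086425781, -75.66246795654297), (98.99002838134766, 165.1685028076172), 31.578649520874023)
depth z pct [0.0143 0.0315 0.046 ] [ 0.3247 -0.0677  0.0317]
T 232
((333.5461730957031, 278.3692321777344), (26.171329498291016, 8.930500984191895), 82.87498474121094)
mean [ 0.2871 -0.026 ]
((288.4168395996094, -34.379051208496094), (56.24946594238281, 90.42878723144531), 88.55052947998047)
depth z pct [0.0179 0.0278 0.0337] [ 0.2883 -0.0257  0.027 ]
scene tip,end [[ 0.4246 -0.0149  0.016 ]
 [ 0.2407 -0.0312  0.016 ]]
t 15.7 pos [ 0.4995 -0.246   0.2956] rot [-180.    -0.   102.8] F [-0.7  0.7 -0.3] w 0.0604
```

```bash
cat > d.py <<'E'
from pj import *
from m import mask,pts,cloud
np.set_printoptions(precision=4,suppress=True)
S=snap('scene');T=snap('top')
for n,s,b in(('S',S,(346,168,385,200)),('T',T,(315,235,343,300))):
    m=mask(s,(45,90,40),(85,255,255),b)
    c=max(cv2.findContours(m,0,2)[0],key=cv2.contourArea);r=cv2.minAreaRect(c);k=cv2.boxPoints(r);e=sorted([(np.linalg.norm(k[i]-k[(i+1)%4]),i) for i in range(4)]);i,j=e[0][1],e[1][1]
    P=plane(s,[(k[i]+k[(i+1)%4])/2,(k[j]+k[(j+1)%4])/2,r[0]],.016);d=P[1]-P[0];print(n,r,'\n',P[:,:2],np.linalg.norm(d),np.degrees(np.arctan2(d[1],d[0])))
E
python3 d.py; python3 mv.py .277 -.027 .13 5
```

```text
S ((360.9336242675781, 183.99557495117188), (9.31313705444336, 23.04766082763672), 48.8140754699707) 
 [[ 0.2362 -0.0354]
 [ 0.3303 -0.0264]
 [ 0.284  -0.0308]] 0.09453317020995888 5.468814441613144
T ((333.5461730957031, 278.3692321777344), (26.171329498291016, 8.930500984191895), 82.87498474121094) 
 [[ 0.3326 -0.0212]
 [ 0.2421 -0.0299]
 [ 0.2873 -0.0255]] 0.09095047175548197 -174.5310136645813
t 15.9 pos [ 0.4996 -0.246   0.2964] rot [179.9   0.  102.9] F [-0.3 -0.6  0.6] w 0.0613
shift [ 0.2632 -0.1684  0.1661]
turn 9.79
```

carry_out([
  [[0.04, -0.025, 0], 1, -0.3],
  [[0.08, -0.05, 0], 2, -0.3],
  [[0.12, -0.076, 0], 3, -0.3],
  [[0.16, -0.101, 0], 4, -0.3],
  [[0.2, -0.127, 0.02], 5, -0.3],
  [[0.24, -0.152, 0.05], 6, -0.3],
  [[0.261, -0.165, 0.09], 7, -0.3],
  [[0.261, -0.165, 0.13], 8, -0.3],
  [[0.261, -0.165, 0.15], 9, -0.3],
  [[0.261, -0.165, 0.166], 9.74, -0.3],
])

```text
time: 17.15
tool_pos: [0.2803, -0.0285, 0.1289]
ee_rot: [3.141, -0.0, 0.091]
wrist_force: [-0.5, 0.3, 0.1]
width: 0.0611
finger_force: 0.0
```

```bash
python3 mv.py .2807 -.0287 .004 5.5
```

```text
t 17.15 pos [ 0.2803 -0.0285  0.1289] rot [180.   -0.    5.2] F [-0.5  0.3  0.1] w 0.0611
shift [0.0003 0.0003 0.1249]
turn -0.03
```

carry_out([
  [[0, 0, 0.04], 0, -0.3],
  [[0, 0, 0.08], 0, -0.3],
  [[0, 0, 0.11], 0, -0.3],
  [[0, 0, 0.12], 0, -0.3],
  [[0, 0, 0.1245], 0, -0.3],
  [[0, 0, 0.1245], 0, 1],
  [[0, 0, 0.1245], 0, 1],
  [[0, 0, 0.1245], 0, 1],
  [[0, 0, 0.1245], 0, 1],
])

```text
time: 18.27
tool_pos: [0.2815, -0.0291, 0.0059]
ee_rot: [3.142, -0.001, 0.094]
wrist_force: [-0.5, 0.6, 2.1]
width: 0.0313
finger_force: 30.0
```

carry_out([
  [[0.002, 0, -0.01], 0, 1],
  [[0.005, 0, -0.02], 0, 1],
  [[0.011, 0, -0.038], 0, 1],
  [[0.019, 0, -0.055], 0, 1],
  [[0.03, 0, -0.071], 0, 1],
  [[0.042, 0, -0.085], 0, 1],
  [[0.057, 0, -0.098], 0, 1],
  [[0.072, 0, -0.108], 0, 1],
  [[0.072, 0, -0.108], 0, 1],
])

```text
time: 19.4
tool_pos: [0.3536, -0.0224, 0.1141]
ee_rot: [3.141, -0.001, 0.094]
wrist_force: [0.4, -0.0, -3.4]
width: 0.0311
finger_force: 30.0
```

```bash
python3 mv.py; python3 - <<'E'
from h import *
s=snap('scene');cv2.imwrite('pics/d4.png',cv2.resize(s['image'][80:230,270:430,::-1],(640,600)))
E
```

```text
t 19.4 pos [ 0.3536 -0.0224  0.1141] rot [ 1.8e+02 -1.0e-01  5.4e+00] F [ 0.4 -0.  -3.4] w 0.0311
```

View pics/d4.png

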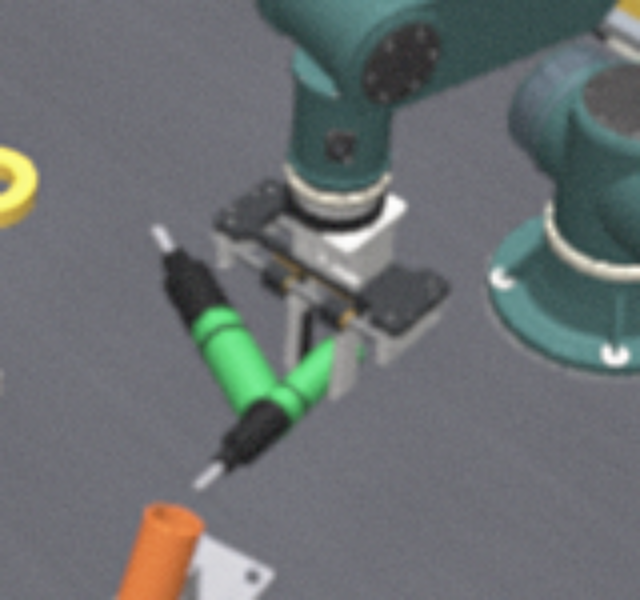

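The driver is held, with its bit at about scene px (319,202), and still leans well off vertical. The full weight is on the gripper, so friction holds the angle. Intersecting the tip's ray with the swing plane gives the angle.

```bash
cat > ang.py <<'E'
import sys
from pj import *
from m import mask,pts
np.set_printoptions(precision=4,suppress=True)
def run(uv=None):
    S=snap('scene');o=robot.get_obs();c=np.array(o['tool_pos']);y=o['ee_rot'][2];G=c+[0,0,.012]
    nrm=np.array([-np.sin(y),np.cos(y),0]);h=np.array([np.cos(y),np.sin(y),0])
    def onplane(uv):
        q,d=ray(S,uv);s=((G-q)@nrm)/(d@nrm);P=q+d*s[:,None];return np.c_[(P-G)@h,P[:,2]-G[2]]
    if uv is not None: p=onplane([uv]);print('tip rel',p,np.linalg.norm(p),'lean from vertical',np.degrees(np.arctan2(p[:,0],-p[:,1])),'tip z',p[0,1]+G[2])
    return S,onplane,G
if __name__=='__main__': run((float(sys.argv[1]),float(sys.argv[2])))
E
python3 ang.py 319.2 201.75
```

```text
tip rel [[ 0.1493 -0.0127]] 0.14983514818590296 lean from vertical [85.1502] tip z 0.1118364047888134
```

Still 85° from vertical, because the pad friction holds it. I'll lower it near the table and ease the grip with a partial closure, so it pivots under its own weight with the tip on the table.

carry_out([
  [[0, 0, 0.03], 0, 1],
  [[0, 0, 0.06], 0, 1],
  [[0, 0, 0.08], 0, 1],
  [[0, 0, 0.08], 0, 0.36],
  [[0, 0, 0.08], 0, 0.34],
])

```text
time: 20.23
tool_pos: [0.353, -0.0225, 0.034]
ee_rot: [3.141, -0.001, 0.094]
wrist_force: [0.4, -0.3, -4.5]
width: 0.0316
finger_force: 30.0
```

carry_out([
  [[0, 0, 0], 0, 0.33],
  [[0, 0, 0], 0, 0.33],
])

```text
time: 20.48
tool_pos: [0.3536, -0.0226, 0.0344]
ee_rot: [3.141, -0.003, 0.094]
wrist_force: [-0.6, -0.5, -2.2]
width: 0.0316
finger_force: 9.4
```

The grip force is graded: 9.4 N at closure 0.33. I'll measure the lean by mapping the black nose pixels onto the swing plane.

```bash
cat > lean.py <<'E'
from ang import *
S,onp,G=run()
h=cv2.cvtColor(S['image'],cv2.COLOR_RGB2HSV)
m=(h[...,2]<50).astype(np.uint8)
v,u=np.nonzero(m);P=onp(np.c_[u,v].astype(float));r=np.hypot(*P.T);a=np.degrees(np.arctan2(P[:,0],-P[:,1]))
# depth check: pixel really lies near swing plane
W=depthpts(S,np.c_[u,v]);o=robot.get_obs();y=o['ee_rot'][2];off=(W-G)@np.array([-np.sin(y),np.cos(y),0])
k=(r>.055)&(r<.125)&(abs(off)<.03)&(a>-30)&(a<110)&(W[:,2]<G[2]+.02)
print('n',k.sum(),'lean med',np.median(a[k]).round(1),np.percentile(a[k],[10,90]).round(1),'r',np.percentile(r[k],[5,95]).round(3))
print('depth-lean',np.degrees(np.arctan2(*( (np.median(W[k],0)-G)@np.array([[np.cos(y),0],[np.sin(y),0],[0,-1]])))).round(1),'off',np.median(off[k]).round(4),'G',G.round(4),'F',o['wrist_force'].round(1),'M',o['wrist_torque'].round(3),'w',o['width'],'f',o['finger_force'],'t',o['time'])
E
python3 lean.py
```

```text
n 54 lean med 69.4 [58.8 83. ] r [0.058 0.113]
depth-lean 83.1 off 0.009 G [ 0.3534 -0.0225  0.046 ] F [ 0.2 -0.3 -2.8] M [-0.027  0.045 -0.026] w 0.03178059186264978 f 9.155443757772446 t 20.625
```

carry_out([
  [[0.002, 0, -0.01], 0, 0.33],
  [[0.006, 0, -0.02], 0, 0.33],
  [[0.01, 0, -0.03], 0, 0.33],
  [[0.01, 0, -0.03], 0, 0.33],
])

```text
time: 21.12
tool_pos: [0.364, -0.0216, 0.0646]
ee_rot: [3.141, -0.003, 0.094]
wrist_force: [1.3, 0.5, -1.9]
width: 0.0317
finger_force: 9.4
```

```bash
python3 lean.py
```

```text
n 61 lean med 57.4 [46.1 75.2] r [0.063 0.108]
depth-lean 70.5 off 0.0085 G [ 0.3628 -0.0214  0.0753] F [ 1.9 -0.8 -2.8] M [-0.017 -0.025 -0.049] w 0.03186676638961938 f 9.41407173871994 t 21.275
```

It's pivoting by gravity (83° → 70°). I'll keep raising.

carry_out([
  [[0.008, 0, -0.015], 0, 0.33],
  [[0.016, 0, -0.03], 0, 0.33],
  [[0.025, 0, -0.042], 0, 0.33],
  [[0.035, 0, -0.052], 0, 0.33],
  [[0.035, 0, -0.052], 0, 0.33],
  [[0.035, 0, -0.052], 0, 0.33],
])

```text
time: 22.02
tool_pos: [0.3975, -0.0182, 0.1152]
ee_rot: [3.141, -0.0, 0.094]
wrist_force: [0.3, -0.2, -1.4]
width: 0.0318
finger_force: 10.2
```

```bash
python3 lean.py
```

```text
n 117 lean med 41.2 [26.2 57.7] r [0.065 0.111]
depth-lean 47.4 off 0.0043 G [ 0.3972 -0.0182  0.127 ] F [ 0.3  0.  -1.8] M [-0.067 -0.088  0.01 ] w 0.03191809389169425 f 10.203968435525894 t 22.175
```

carry_out([
  [[0, 0, -0.015], 0, 0.33],
  [[0, 0, -0.03], 0, 0.33],
  [[0, 0, -0.045], 0, 0.33],
  [[0, 0, -0.06], 0, 0.33],
  [[0, 0, -0.06], 0, 0.33],
])

```text
time: 22.8
tool_pos: [0.3986, -0.0184, 0.1773]
ee_rot: [3.141, -0.004, 0.094]
wrist_force: [-0.6, 0.4, -3.7]
width: 0.0317
finger_force: 10.4
```

```bash
python3 lean.py
```

```text
n 102 lean med 18.0 [ 6.6 32. ] r [0.065 0.116]
depth-lean 24.4 off 0.0058 G [ 0.3971 -0.0181  0.1868] F [-0.3  0.  -3.1] M [-0.033  0.208 -0.003] w 0.032071348286287285 f 10.402190834283829 t 22.95
```

carry_out([
  [[0, 0, 0], 0, 0.327],
  [[0, 0, 0], 0, 0.327],
  [[0, 0, 0], 0, 0.326],
  [[0, 0, 0], 0, 0.326],
])

```text
time: 23.45
tool_pos: [0.3974, -0.0181, 0.1752]
ee_rot: [-3.141, 0.0, 0.094]
wrist_force: [0.6, 0.3, -3.2]
width: 0.032
finger_force: 6.2
```

```bash
python3 lean.py
```

```text
n 92 lean med 13.4 [ 3.1 26.2] r [0.066 0.118]
depth-lean 20.6 off 0.0062 G [ 0.3974 -0.0182  0.1873] F [-0.5 -0.4 -3.8] M [-0.003  0.18   0.003] w 0.031924638401244626 f 6.210921406745911 t 23.6
```

```bash
cat >> lean.py <<'E'
def fit(k,nm):
    q=np.c_[u,v][k].astype(np.float32);vx,vy,x0,y0=cv2.fitLine(q,cv2.DIST_HUBER,0,.01,.01).ravel()
    A=onp([(x0-8*vx,y0-8*vy),(x0+8*vx,y0+8*vy)]);d=A[1]-A[0];d*=-np.sign(d[1]);print(nm,'line lean',np.degrees(np.arctan2(d[0],-d[1])).round(1),'perp offset at G mm',((A[0,0]*d[1]-A[0,1]*d[0])/np.linalg.norm(d)*1000).round(1),len(q),q.mean(0).round(1))
fit(k,'dark')
g=(h[...,0]>45)&(h[...,0]<85)&(h[...,1]>90)|(m>0)
v,u=np.nonzero(g);P=onp(np.c_[u,v].astype(float));r=np.hypot(*P.T);a=np.degrees(np.arctan2(P[:,0],-P[:,1]));W=depthpts(S,np.c_[u,v]);off=(W-G)@np.array([-np.sin(y),np.cos(y),0]);fw=(W-G)@np.array([np.cos(y),np.sin(y),0])
k=(r<.125)&(r>.02)&(abs(off)<.035)&(a>-30)&(a<110)&(W[:,2]<G[2]-.02)&(abs(fw)<.15)
fit(k,'all')
C=W[k];z=C[:,2]
for lo,hi in((-.115,-.08),(-.08,-.05),(-.05,-.02)):
    j=(z-G[2]>lo)&(z-G[2]<hi);print(lo,j.sum(),'fwd',np.median(fw[k][j]).round(4),'off',np.median(off[k][j]).round(4))
E
python3 lean.py
```

```text
n 93 lean med 13.4 [ 2.8 25.6] r [0.068 0.118]
depth-lean 20.6 off 0.0056 G [ 0.3974 -0.0181  0.1873] F [-0.   0.2 -3.6] M [0.015 0.149 0.002] w 0.03153134981459103 f 6.2102289497852325 t 23.75
dark line lean 22.7 perp offset at G mm 15.8 93 [336.6 189.9]
all line lean 12.2 perp offset at G mm -3.7 197 [337.5 184.1]
-0.115 45 fwd 0.0318 off 0.0055
-0.08 71 fwd 0.0259 off 0.005
-0.05 81 fwd 0.0173 off 0.0041
```

The lean is about 12.5°. I'll finish the turn by moving the bit's side against the fixed holster base's front edge (x≈0.46, 10 mm high).

carry_out([
  [[0, 0, 0.012], 0, 0.33],
  [[0, 0, 0.024], 0, 0.33],
  [[0, 0, 0.036], 0, 0.33],
  [[0.012, 0, 0.036], 0, 0.33],
  [[0.024, 0, 0.036], 0, 0.33],
  [[0.034, 0, 0.036], 0, 0.33],
  [[0.044, 0, 0.036], 0, 0.33],
  [[0.052, 0, 0.036], 0, 0.33],
  [[0.06, 0, 0.036], 0, 0.33],
  [[0.06, 0, 0.036], 0, 0.33],
])

```text
time: 25.0
tool_pos: [0.4575, -0.0125, 0.1389]
ee_rot: [-3.141, 0.0, 0.094]
wrist_force: [0.8, 0.0, 0.7]
width: 0.0312
finger_force: 3.3
```

```bash
python3 lean.py
```

```text
n 58 lean med -10.5 [-17.9  -2.7] r [0.07  0.121]
depth-lean -5.2 off 0.0089 G [ 0.4569 -0.0126  0.151 ] F [-0.3  0.5 -1.1] M [-0.014  0.084 -0.005] w 0.031736373094520084 f 3.1331926211714745 t 25.15
dark line lean -0.4 perp offset at G mm 17.9 58 [331.8 202.1]
all line lean -12.4 perp offset at G mm -1.5 113 [331.5 198.5]
-0.115 26 fwd -0.0093 off 0.0095
-0.08 45 fwd -0.0052 off 0.0085
-0.05 42 fwd -0.0029 off 0.0074
```

carry_out([
  [[0, 0, 0], 0, 0.334],
  [[-0.006, 0, 0], 0, 0.334],
  [[-0.012, 0, 0], 0, 0.334],
  [[-0.012, 0, 0], 0, 0.334],
])

```text
time: 25.65
tool_pos: [0.4449, -0.0137, 0.1397]
ee_rot: [3.141, -0.001, 0.094]
wrist_force: [0.1, 0.7, 1.0]
width: 0.0313
finger_force: 4.7
```

```bash
python3 lean.py
```

```text
n 65 lean med -4.9 [-14.    3.4] r [0.067 0.121]
depth-lean -0.3 off 0.0082 G [ 0.4453 -0.0137  0.1517] F [0.6 0.1 2. ] M [0.028 0.17  0.016] w 0.03128073356970256 f 4.727466925978661 t 25.8
dark line lean 5.0 perp offset at G mm 18.3 65 [332.5 201.2]
all line lean -6.3 perp offset at G mm 0.8 126 [332.6 197.2]
-0.115 32 fwd -0.001 off 0.0078
-0.08 44 fwd 0.0006 off 0.0087
-0.05 50 fwd 0.0025 off 0.0073
```

carry_out([
  [[-0.004, 0, 0], 0, 0.334],
  [[-0.009, 0, 0], 0, 0.334],
  [[-0.009, 0, 0], 0, 0.35],
  [[-0.009, 0, 0], 0, 1],
  [[-0.009, 0, 0], 0, 1],
  [[-0.009, 0, -0.02], 0, 1],
  [[-0.009, 0, -0.06], 0, 1],
  [[-0.009, 0, -0.1], 0, 1],
  [[-0.009, 0, -0.12], 0, 1],
  [[-0.009, 0, -0.12], 0, 1],
])

```text
time: 27.05
tool_pos: [0.4364, -0.0146, 0.2592]
ee_rot: [3.141, -0.0, 0.094]
wrist_force: [-0.4, 0.4, -3.6]
width: 0.031
finger_force: 29.7
```

```bash
python3 lean.py; python3 mv.py .5344 -.307 .27
```

```text
n 80 lean med -2.9 [-12.2   6.1] r [0.066 0.117]
depth-lean 3.0 off 0.0089 G [ 0.4352 -0.0144  0.2687] F [ 0.1  0.3 -4.4] M [-0.012  0.141  0.018] w 0.030547636291735705 f 29.7372767329216 t 27.2
dark line lean 4.8 perp offset at G mm 14.3 80 [335.4 174.2]
all line lean 4.1 perp offset at G mm 7.7 192 [334.8 170.1]
-0.115 53 fwd 0.0057 off 0.005
-0.08 68 fwd 0.0055 off 0.0056
-0.05 68 fwd 0.0039 off 0.0079
t 27.2 pos [ 0.4352 -0.0144  0.2567] rot [-179.9    0.3    5.4] F [ 0.1  0.3 -4.4] w 0.0305
shift [ 0.0713  0.3006 -0.014 ]
```

carry_out([
  [[0.005, 0.02, -0.005], 0, 1],
  [[0.014, 0.06, -0.01], 0, 1],
  [[0.024, 0.1, -0.014], 0, 1],
  [[0.034, 0.145, -0.014], 0, 1],
  [[0.045, 0.19, -0.014], 0, 1],
  [[0.055, 0.23, -0.014], 0, 1],
  [[0.064, 0.27, -0.014], 0, 1],
  [[0.07, 0.293, -0.014], 0, 1],
  [[0.071, 0.301, -0.014], 0, 1],
  [[0.071, 0.301, -0.014], 0, 1],
])

```text
time: 28.45
tool_pos: [0.5346, -0.3072, 0.2716]
ee_rot: [-3.139, 0.002, 0.094]
wrist_force: [-0.5, 0.6, -3.1]
width: 0.0308
finger_force: 29.7
```

```bash
python3 lean.py; python3 mv.py .5344 -.307 .27; cat > tip.py <<'E'
from ang import *
S,onp,G=run()
y=robot.get_obs()['ee_rot'][2];H=np.array([[np.cos(y),np.sin(y),0],[-np.sin(y),np.cos(y),0]])
def at(f,o,z): return G+f*H[0]+o*H[1]+[0,0,z]
pr=proj(S,[at(0,0,0),at(0,0,-.08),at(0,0,-.148),[.5344,-.307,.061]]);print('pred G, nose, tip, screw px',pr)
x0,y0=int(pr[2,0])-20,int(pr[0,1])-5;c=S['image'][y0:y0+75,x0:x0+40]
cv2.imwrite('pics/tip.png',cv2.resize(c[...,::-1],(320,600),interpolation=cv2.INTER_CUBIC));print(x0,y0)
E
python3 tip.py
```

```text
n 91 lean med -4.1 [-12.    4.6] r [0.067 0.117]
depth-lean 0.7 off 0.01 G [ 0.535  -0.3064  0.2854] F [ 0.6  1.  -4.1] M [0.004 0.121 0.011] w 0.030706418221142628 f 29.738563299179077 t 28.6
dark line lean 4.7 perp offset at G mm 15.4 91 [248.6 136.4]
all line lean -0.4 perp offset at G mm 6.1 171 [248.  131.5]
-0.115 44 fwd 0.0009 off 0.0093
-0.08 61 fwd 0.002 off 0.0106
-0.05 65 fwd 0.0022 off 0.0109
t 28.6 pos [ 0.535  -0.3064  0.2734] rot [-180.     0.     5.4] F [ 0.6  1.  -4.1] w 0.0307
shift [-0.0006  0.0006  0.0034]
pred G, nose, tip, screw px [[244.2206 114.7968]
 [246.5553 134.654 ]
 [248.4261 150.4415]
 [250.5294 167.0297]]
228 109
```

View pics/tip.png

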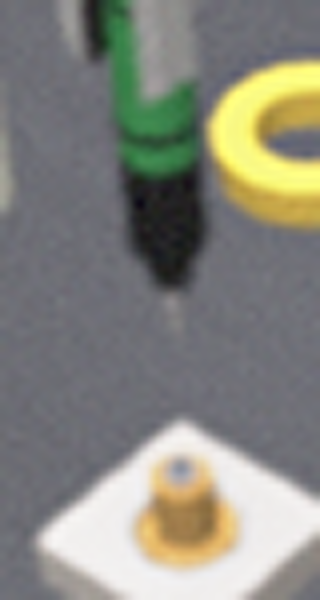

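The picture shows the driver hanging nearly upright over the seated hub. The bit tip is at px (249.5,149.8) and the screw top at (250.1,166.9); the hub is flush in the nest. I'll compute the lean and the tip's offset.

```bash
python3 - <<'E'
from ang import *
S,onp,G=run()
for nm,uv in(('tip',(249.9,149.75)),('nose-bit',(249.4,144.9)),('green/black',(248.3,130.0))):
    p=onp([uv])[0];print(nm,p,'abs z',p[1]+G[2],'lean from G',np.degrees(np.arctan2(p[0],-p[1])))
# bit pixels by depth: brightness-independent
u,v=np.meshgrid(np.arange(244,256),np.arange(140,156));q=np.c_[u.ravel(),v.ravel()];W=depthpts(S,q);k=(W[:,2]>.09)&(W[:,2]<.19);
y=robot.get_obs()['ee_rot'][2]
for a,w in sorted(zip(q[k].tolist(),W[k].tolist()),key=lambda t:t[0][1])[-12:]: print(a,np.round(w,4))
b=onp([(249.9,149.75)])[0];print(G, G[:2]+b[0]*np.array([np.cos(y),np.sin(y)]))
T=snap('top');print(proj(T,[[.5344,-.307,.061],[.5344,-.307,.14]]))
E
```

```text
tip [-0.0067 -0.1497] abs z 0.13594817829784023 lean from G -2.5602446557508447
nose-bit [-0.0069 -0.1285] abs z 0.15714271033868288 lean from G -3.092753236054921
green/black [-0.0094 -0.0668] abs z 0.21877720829978475 lean from G -7.992092013247562
[249, 146] [ 0.5314 -0.3059  0.1557]
[250, 146] [ 0.5261 -0.3082  0.1507]
[249, 147] [ 0.5308 -0.3076  0.1497]
[250, 147] [ 0.5282 -0.3057  0.1493]
[249, 148] [ 0.5305 -0.3086  0.1444]
[250, 148] [ 0.5281 -0.3066  0.1443]
[249, 149] [ 0.5308 -0.309   0.1399]
[250, 149] [ 0.5284 -0.3067  0.14  ]
[251, 149] [ 0.5244 -0.307   0.1372]
[249, 150] [ 0.5295 -0.3115  0.1329]
[250, 150] [ 0.5284 -0.3074  0.135 ]
[251, 150] [ 0.526  -0.3052  0.1351]
[ 0.5351 -0.3071  0.2856] [ 0.5284 -0.3077]
[[413.7724 204.8872]
 [419.373  202.9897]]
```

carry_out([
  [[0.002, 0, 0.008], 0, 1],
  [[0.004, 0, 0.018], 0, 1],
  [[0.006, 0, 0.028], 0, 1],
  [[0.006, 0, 0.033], 0, 1],
  [[0.006, 0, 0.033], 0, 1],
  [[0.006, 0, 0.033], 0, 1],
  [[0.006, 0, 0.033], 0, 1],
])

```text
time: 29.82
tool_pos: [0.5413, -0.3071, 0.2409]
ee_rot: [3.141, -0.001, 0.094]
wrist_force: [0.2, -0.5, -3.6]
width: 0.0307
finger_force: 29.7
```

```bash
python3 mv.py; python3 lean.py | tail -5; python3 - <<'E'
from pj import *
np.set_printoptions(precision=4,suppress=True)
for n in('scene','top'):
    S=snap(n);p=proj(S,[[.5344,-.307,.101],[.5344,-.307,.131],[.5344,-.307,.061]]);print(n,p)
    u0,v0=p[0].astype(int);u,v=np.meshgrid(np.arange(u0-12,u0+13),np.arange(v0-14,v0+8));q=np.c_[u.ravel(),v.ravel()];W=depthpts(S,q)
    k=(W[:,2]>.088)&(W[:,2]<.13)&(np.hypot(W[:,0]-.5344,W[:,1]+.307)<.025)
    for vv in np.unique(q[k][:,1]): j=k&(q[:,1]==vv);print(vv,'u',q[j][:,0].mean().round(2),j.sum(),W[j].mean(0))
    h=cv2.cvtColor(S['image'],cv2.COLOR_RGB2HSV)
    m=cv2.inRange(h,(8,90,60),(28,255,255));b=p[2];vv,uu=np.nonzero(m);j=(abs(uu-b[0])<9)&(abs(vv-b[1])<14);print('brass',j.sum(),uu[j].mean() if j.any() else 0,vv[j].min() if j.any() else 0,vv[j].max() if j.any() else 0)
E
```

```text
t 29.82 pos [ 0.5413 -0.3071  0.2409] rot [ 1.8e+02 -1.0e-01  5.4e+00] F [ 0.2 -0.5 -3.6] w 0.0307
dark line lean 0.6 perp offset at G mm 6.9 84 [247.7 144.9]
all line lean -1.0 perp offset at G mm 4.6 159 [247.1 140.2]
-0.115 40 fwd 0.0008 off 0.0097
-0.08 59 fwd 0.0018 off 0.0101
-0.05 59 fwd 0.0023 off 0.01
scene [[249.5069 158.4572]
 [248.7189 151.8288]
 [250.5294 167.0297]]
153 u 250.0 1 [ 0.5333 -0.302   0.1285]
154 u 249.0 3 [ 0.5352 -0.3056  0.1228]
155 u 249.0 3 [ 0.536  -0.3052  0.119 ]
156 u 249.5 2 [ 0.5354 -0.3039  0.1151]
157 u 249.5 2 [ 0.5352 -0.3047  0.1098]
158 u 249.5 2 [ 0.534  -0.3073  0.1026]
brass 95 250.6315789473684 168 179
top [[416.5235 203.9552]
 [418.7    203.2177]
 [413.7724 204.8872]]
brass 27 407.037037037037 202 211
```

```bash
python3 -c "
from bench import robot
print(robot.get_obs()['qvel'].round(3)); print(robot.close_job())"
```

```text
[ 0.002  0.001  0.001 -0.     0.    -0.002]
the job is handed in; nothing more can be done
None
```

The hub is fully seated in the nest and the job is handed in at about 30 s, with the driver held still about 1° off upright and its bit tip about 1–2 mm off centre, 4 cm above the screw; on the way, though, the driver slipped from the grip while leaving the holster, fell to the table, and had to be picked up again and turned upright there, with its bit braced on the table and the holster base.

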